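# Offer the washed yellow lid up to its bin's hinge

## Robot

A 6-joint arm with a two-finger parallel gripper is mounted at the origin on the work surface. World frame = base frame: x ahead of the robot, y to its left, z up, the work surface at z = 0. Lengths are in m, angles in rad, forces in N, time in s.
With the tool pointing down it reaches from about 0.15 to 0.775 m from the base axis. Payload 6.1 kg.
Tool frame: the origin (TCP) lies on the centre line of the jaws, within the pads' length; the fingertips stand 14 mm ahead of it and the grasp point (between the pads) lies 5 mm behind it; z points along the fingers, x is the direction in which the jaws open and shut, and the axes are right-handed (so a half turn about z gives the same grasp; the last joint's range is limited). The gripper opens to 85 mm and grips with 20 to 120 N. Pads are 22 mm wide; open, the fingers measure 114 mm over their backs; the gripper's body (76 mm by 85 mm) begins 54 mm behind the grasp point. The pads swing forward as they close: fully open they stand 13 mm farther back than shut.
Start: joints at [1.166, 0.126, -0.04, 1.405, 0, 1.571], TCP at [0.207, 0.483, 0.245] pointing down, gripper open.
Joint ranges: [-2.72, 2.72], [-0.95, 1.95], [-1.27, 1.35], [-1.78, 2.02], [-1.46, 1.47], [-3.14, 3.14]. Speed limits (rad/s): [2.39, 2.39, 3.01, 3.14, 3.14, 3.14].

## Interface

Orientations are given as a rotation vector (axis times angle).
In Python, from station import arm, cams gives the robot as it stands.
- The arm moves only by the tool step_arm, never from a script. Its arguments are lists of equal length, an entry for each row: "linear": the shift along the world's x, y, z in mm, a list of three; "turn": the turn about the world's z in rad; "hand": the closure in counts, from 0 (fully open) to 255 (shut). In form: {"linear": [[tx, ty, tz], ...], "turn": [turn, ...], "hand": [hand, ...]}. A call has 1 to 8 rows; each row is the pose to reach, as a shift and turn from the pose commanded when the call began; what a row does not reach only later rows make up. A row lasts 1/8 s, in which the tool goes at most 62.5 mm and 10.7 degrees, less where a joint would pass 70% of its speed; a pose out of reach is approached as far as the arm can. A call with a gripper value outside its range is refused whole. The fingers move at their own pace and stop on an object; "newtons" is the grip in N (left out, the last holds). Time passes only in rows, so rows that repeat a pose let the fingers close. It gives the time, the measured TCP pose, the force and the opening at its end, in the units of the state.
- arm.get_obs(): the state, without advancing time (a new reading comes with each control period).
- cams.grab_frame(name): name is "side" or "top"; returns (picture, depth): 420x560x3 uint8, red, green, blue; 420x560 float32, m along the optical axis (not along the pixel's ray), 0 where there is no reading.
- cams.camera_model(name): a dict with "fx", "fy", "cx", "cy" (pixels), "dist" ([k1, k2, p1, p2, k3] as OpenCV has them; the pictures are not rectified), "origin" and "orientation" of the camera in the world. Camera axes: x right, y down, z forward; pixel columns grow to the right and rows downward; lengths in m; the calibration is good to about 2 mm. A picture is of the moment at which its call begins. camera_model takes no time and is no camera call.
- arm.sign_off(): hands the job in, once; it reports no verdict.
The state is a dict: "clock": time; "joints": joint angles; "qd": joint speeds; "tau": joint torques, N m; "position": TCP position; "tcp_rot": TCP orientation; "ft_force": force on the tool from outside, world axes, zero at the start; "ft_torque": the same for the moment, N m; "width": finger opening in m.
Only numpy, scipy, OpenCV 4.12 (cv2) and the standard library are available. Lean on these libraries where they do the work, as an engineer would, in place of code of your own. Each camera call takes 0.05 s, during which the arm holds its last target.

## Task

The washed lids stand in the drying rack. Lift out the yellow one and offer it up to the hinge on the yellow waste bin: lid upright, its steel knuckle between the bin's two steel knuckles, with the three holes in line and square so that I could slide the hinge pin straight through. Finish while still holding the lid there, hanging free in the gripper and not resting on the bin, and leave the red lid, the white bottle and the gauze roll where they are.

Things in the scene. Friction and masses are not known exactly. Their poses are not given: they have to be found in the camera images.
- yellow_lid: loose upright yellow plate, 128 mm wide (y), 8 mm thick (x), 0.14 to 0.26 kg; starts in either slot of the rack. Origin: bore centre of its steel knuckle at the middle of the lower edge; z points up to the grip. The plate runs 18 to 110 mm above the origin, the top of the grip is at 128 mm, the knuckle reaches 12 mm below. Same from both faces: either way round will do
- yellow_lid_grip (a point): centre of the grip bar along the top edge of the yellow lid: 16 mm thick (x), 64 mm long (y), 30 mm high; 113 mm above the bore centre. Axes as the lid. Both sides are free for fingers
- yellow_lid_knuckle (a point): bore centre of the yellow lid's steel knuckle, a tube of 24 mm outside, 12 mm bore, 40 mm long along y; axes as the lid
- yellow_bin: yellow open-topped plastic waste bin fixed to the counter (place and turn vary; it may stand on either side of the red one), 105 mm (x) by 130 mm (y), 100 mm high; origin at the centre of its underside. Along the top of its far wall (+x) it carries two steel knuckles
- yellow_bin_hinge (a point): middle of the yellow bin's hinge axis, which runs along y (axes as the bin): 70.5 mm along the bin's x from its centre, 18 mm outside the far wall, 95 mm above the counter. On either side a steel knuckle (tube, 24 mm outside, 12 mm bore, 28 mm long), with a 46 mm gap between for the lid's knuckle; nothing lies under the gap. The pin is 6 mm thick
- red_bin: red bin, same as the yellow one but not part of the job; origin at the centre of its underside
- red_lid: loose red lid, same shape and origin (bore centre) as the yellow one, standing in the other slot of the rack; to be left there
- lid_rack: grey rack fixed to the counter, 230 (x) by 140 mm (y); origin under its centre. Two slots, 50 mm either side of the origin along x, each hold a lid upright, plate along y, between posts 85 mm high at y = +-48 mm, 1.5 mm play on each face. Plates rest on ledges 42 mm up, bore centre 24 mm up. Lids come straight up: 45 mm of lift frees the plate
- pump_bottle: loose white bottle with blue cap, 60 mm across, 160 mm tall; bystander, origin under its centre
- gauze_roll: loose grey roll of gauze standing on end, 60 mm across, 60 mm tall; bystander, origin under its centre
There are look-alikes about, which are no part of the job. There is more than one size of the yellow_lid; the one meant has the size given above.

How it is judged:
By the outcome, as a careful person would: the job done as asked, in the order asked, and still so for the second after the job is handed in, while the arm keeps its last pose, push and grip.
It also fails if it takes over 48 s, if anything falls off the work surface, if the arm or the gripper's body presses on something with over 40 N, if the wrist force passes 120 N, or if a joint passes its speed limit or range.

## Working session

There is one attempt and no reset: what is moved stays moved. The work goes in short steps, Python scripts to look and compute and a tool call to move; the robot and the scene stay as the last step left them, time stands still between calls to the robot, and variables do not carry over. Pictures are saved under pics/ and viewed, and the job is handed in when it is done.

Besides the shell and the picture viewer there is one more tool, called after "Emit:" as a command line: name --pt "numbers of a row" for each row, then --argument value for the rest. step_arm: Moves the arm, as the interface text tells. Its arguments: {"type":"object","properties":{"linear":{"type":"array"},"turn":{"type":"array"},"hand":{"type":"array"},"newtons":{"type":"number"}},"required":["linear","turn","hand"]}

```bash
mkdir -p pics; ls; cat > h.py <<'E'
import numpy as np, cv2
from scipy.spatial.transform import Rotation as R
from station import arm, cams
def cam(n):
    m=cams.camera_model(n)
    K=np.array([[m['fx'],0,m['cx']],[0,m['fy'],m['cy']],[0,0,1.]])
    o=np.array(m['orientation'],float)
    Rm=R.from_rotvec(o.ravel()).as_matrix() if o.size==3 else (o if o.shape==(3,3) else R.from_quat(o).as_matrix())
    return K,np.array(m['dist'],float),np.array(m['origin'],float),Rm
def grab(n,save):
    im,d=cams.grab_frame(n)
    np.savez(save+'.npz',im=im,d=d)
    cv2.imwrite('pics/'+save+'.png',im[:,:,::-1])
    return im,d
def cloud(n,d):
    K,D,o,Rm=cam(n)
    v,u=np.mgrid[:d.shape[0],:d.shape[1]]
    p=cv2.undistortPoints(np.stack([u,v],-1).reshape(-1,1,2).astype(float),K,D).reshape(d.shape+(2,))
    P=np.concatenate([p*d[...,None],d[...,None]],-1)
    W=P@Rm.T+o
    W[d==0]=np.nan
    return W
def proj(n,X):
    K,D,o,Rm=cam(n)
    Xc=(np.atleast_2d(X)-o)@Rm
    return cv2.projectPoints(Xc,np.zeros(3),np.zeros(3),K,D)[0].reshape(-1,2)
E
python3 - <<'E'
from h import *
for n in('top','side'):
    print(cams.camera_model(n)); grab(n,n+'0')
print(arm.get_obs())
E
```

```text
pics
{'fx': 412.7240904740056, 'fy': 412.7240904740056, 'cx': 277.30569315364244, 'cy': 207.24237144766477, 'dist': array([0.00511782, 0.        , 0.        , 0.        , 0.        ]), 'origin': array([0.28783698, 0.01007706, 1.24054746]), 'orientation': array([-2.25017716,  1.95224141, -0.20087037])}
{'fx': 523.9693980400336, 'fy': 523.9693980400336, 'cx': 271.3613700326412, 'cy': 213.5388175421755, 'dist': array([-0.18679073,  0.        ,  0.        ,  0.        ,  0.        ]), 'origin': array([ 0.12152758, -0.85993919,  0.89353488]), 'orientation': array([-2.19690483,  0.50153875, -0.215622  ])}
{'clock': 0.1, 'joints': array([ 1.16598944e+00,  1.26368470e-01, -4.04857787e-02,  1.40538643e+00,
        2.17004694e-06,  1.57082486e+00]), 'qd': array([ 0.00021885,  0.00026251,  0.00261758, -0.00086258,  0.00013177,
       -0.0021405 ]), 'tau': array([-6.68719858e-04, -4.36905706e+01,  3.53604805e+01,  1.37224564e-02,
       -1.99984413e-06,  1.26275097e-05]), 'position': array([0.20663645, 0.48226636, 0.24459044]), 'tcp_rot': array([ 2.62201910e+00,  1.72905536e+00, -1.89540344e-03]), 'ft_force': array([ 0.18916583,  0.24948924, -0.22041502]), 'ft_torque': array([ 0.03069838, -0.04751602,  0.00874236]), 'width': 0.08558383083557784}
```

View pics/top0.png

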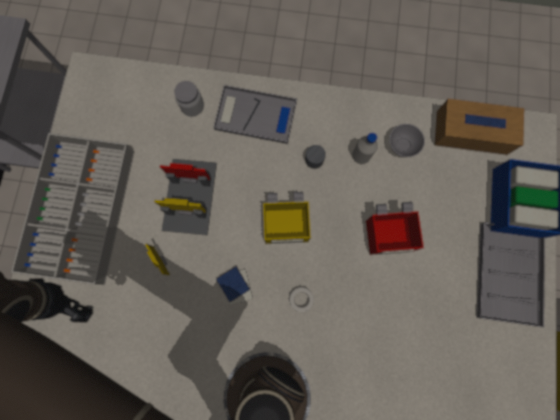

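View pics/side0.png

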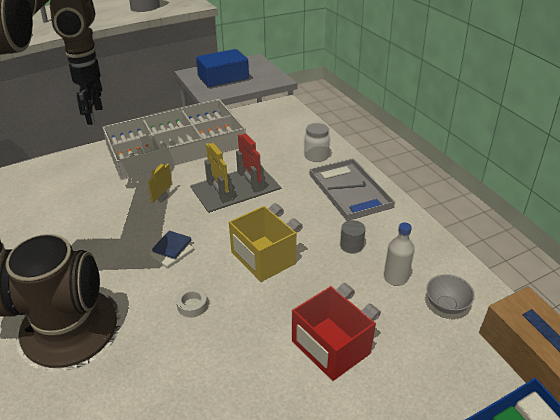

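The top view shows the rack at about (190,197), with the red lid in the far slot (185,171) and the yellow lid in the near slot (182,205). A smaller free-standing yellow lid is at (157,258). The yellow bin is at (286,221), with its two knuckles at (270,197) and (297,197). The red bin is at (395,232).

```bash
cat > m.py <<'E'
from h import *
def masks(im):
    hsv=cv2.cvtColor(im,cv2.COLOR_RGB2HSV)
    y=cv2.inRange(hsv,(20,130,60),(35,255,255))>0
    r=(cv2.inRange(hsv,(0,150,60),(8,255,255))|cv2.inRange(hsv,(172,150,60),(180,255,255)))>0
    return y,r
E
python3 - <<'E'
from m import *
for n in('top','side'):
    z=np.load(n+'0.npz'); im,d=z['im'],z['d']; W=cloud(n,d)
    print(n,'table z',np.nanmedian(W[...,2]))
    for nm,mk in zip('yr',masks(im)):
        k,l,s,c=cv2.connectedComponentsWithStats(mk.astype(np.uint8))
        for i in range(1,k):
            if s[i,4]<60: continue
            P=W[l==i]; P=P[np.isfinite(P[:,0])]
            print(n,nm,s[i],'lo',np.percentile(P,2,axis=0).round(3),'hi',np.percentile(P,98,axis=0).round(3))
            t=P[P[:,2]>np.percentile(P[:,2],98)-.03] if True else P
            rc=cv2.minAreaRect((t[:,:2]*1000).astype(np.float32)); print('   top rect',np.round(rc[0],1),np.round(rc[1],1),round(rc[2],1), len(t))
# crops
for n,(x,y,w,h) in dict(top=(140,140,190,140),side=(130,120,190,170)).items():
    im=np.load(n+'0.npz')['im'][y:y+h,x:x+w,::-1]
    cv2.imwrite(f'pics/{n}0c.png',cv2.resize(im,None,fx=3.5,fy=3.5,interpolation=cv2.INTER_CUBIC))
E
```

```text
top table z -0.00017411800966515845
top y [155 198  50  14 412] lo [0.481 0.255 0.007] hi [0.527 0.375 0.154]
   top rect [489.7 316.9] [ 17.  126.2] 2.2 256
top y [ 263  202   47   41 1725] lo [ 0.435 -0.05  -0.001] hi [0.548 0.08  0.101]
   top rect [490.2  14.5] [105.8 128.1] 10.6 339
top y [146 244  18  30 151] lo [0.3   0.332 0.   ] hi [0.367 0.411 0.111]
   top rect [333.2 361.7] [94.7 12.8] 40.6 143
top r [161 163  47  15 425] lo [0.581 0.261 0.064] hi [0.596 0.376 0.155]
   top rect [588.9 320.7] [ 16.4 123.2] 1.6 243
top r [ 372  212   51   41 1417] lo [ 0.447 -0.364 -0.001] hi [ 0.562 -0.23   0.102]
   top rect [ 504.8 -295.9] [106.4 129. ] 13.3 318
side table z -0.0011161585294978682
side y [206 143  23  50 529] lo [0.48  0.251 0.047] hi [0.496 0.372 0.153]
   top rect [489.1 312. ] [ 18.9 125.1] 2.4 207
side y [148 164  24  39 580] lo [0.295 0.327 0.023] hi [0.368 0.389 0.106]
   top rect [330.7 359.1] [97.2 17.6] 42.8 213
side y [ 229  206   67   76 3140] lo [ 0.429 -0.061  0.001] hi [0.547 0.081 0.1  ]
   top rect [488.8  10.3] [108.3 136.5] 10.6 1291
side r [238 134  23  48 508] lo [0.58  0.256 0.047] hi [0.595 0.381 0.153]
   top rect [587.9 320.7] [ 17.2 130.8] 0.8 198
side r [ 292  286   84   95 4444] lo [ 0.44  -0.373  0.001] hi [ 0.561 -0.23   0.1  ]
   top rect [ 501.4 -300. ] [108.1 132.9] 13.4 1684
```

View pics/top0c.png

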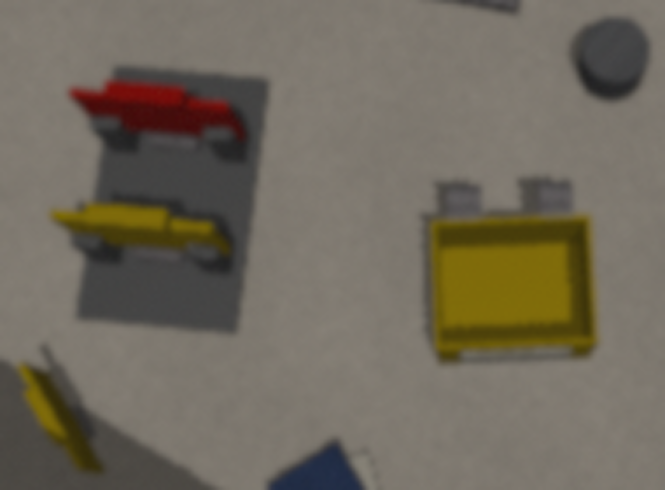

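View pics/side0c.png

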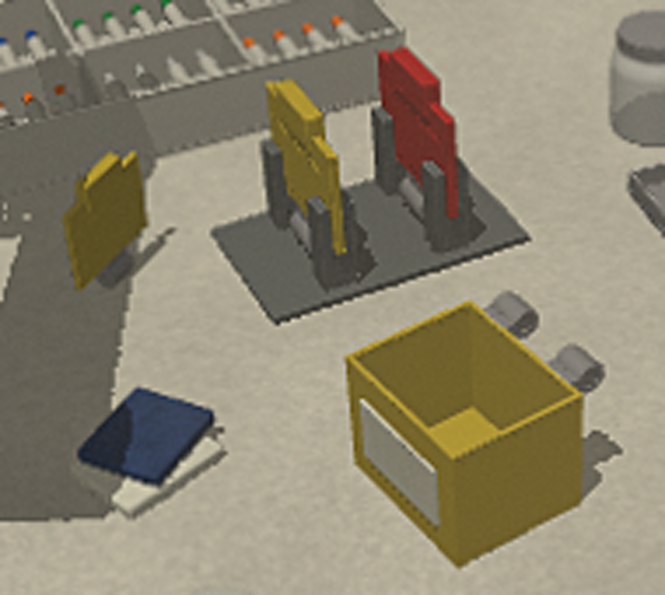

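```bash
cat > fit.py <<'E'
from m import *
from scipy.optimize import minimize
def rim(n,f):
    z=np.load(f); im,d=z['im'],z['d']; W=cloud(n,d); y,_=masks(im)
    return W,y
def binfit(n,f):
    W,y=rim(n,f)
    s=y&(np.abs(W[...,2]-.099)<.006)&(np.hypot(W[...,0]-.489,W[...,1]-.013)<.1)
    P=W[s]
    # signed distance to 105x130 rectangle; rim thickness unknown -> box fit by minAreaRect
    rc=cv2.minAreaRect((P[:,:2]*1000).astype(np.float32)); return rc,P
if __name__=='__main__':
    for n in('top','side'):
        rc,P=binfit(n,n+'0.npz'); print(n,rc,len(P),P[:,2].mean())
        W,y=rim(n,n+'0.npz'); z=np.load(n+'0.npz'); im=z['im']
        # knuckles: gray pts near z 0.08-0.11 in the hinge region
        th=np.radians(10.6); c=np.array([.4895,.0125])
        q=W[...,:2]-c; lx=q[...,0]*np.cos(th)+q[...,1]*np.sin(th); ly=-q[...,0]*np.sin(th)+q[...,1]*np.cos(th)
        for sg in(1,-1):
            s=(lx>.05)&(lx<.095)&(sg*ly>.015)&(sg*ly<.06)&(W[...,2]>.085)&~y
            print(' kn',sg,s.sum(),'lx',np.percentile(lx[s],[2,50,98]).round(4),'ly',np.percentile(ly[s],[2,50,98]).round(4),'z',np.percentile(W[...,2][s],[5,50,98]).round(4))
        # lid
        s=y&(np.abs(W[...,0]-.489)<.03)&(np.abs(W[...,1]-.315)<.08)&(W[...,2]>.118)
        P=W[s]; print(' grip',len(P),P.mean(0).round(4),P.min(0).round(4),P.max(0).round(4), cv2.minAreaRect((P[:,:2]*1000).astype(np.float32)))
        s=y&(np.abs(W[...,0]-.489)<.03)&(np.abs(W[...,1]-.315)<.08)&(W[...,2]>.05)
        P=W[s];A=np.c_[P[:,1],np.ones(len(P))]; print(' line x=a y+b',np.linalg.lstsq(A,P[:,0],rcond=None)[0],'ymin/max',P[:,1].min(),P[:,1].max())
E
python3 fit.py
```

```text
top ((490.14276123046875, 14.86083984375), (105.71270751953125, 127.97013854980469), 10.060479164123535) 239 0.09900047689871089
 kn 1 100 lx [0.0546 0.067  0.0812] ly [0.0245 0.0376 0.0506] z [0.0976 0.1036 0.1099]
 kn -1 100 lx [0.0543 0.067  0.0808] ly [-0.0491 -0.0363 -0.0232] z [0.098  0.1032 0.1089]
 grip 268 [0.4886 0.3138 0.1427] [0.4801 0.2537 0.119 ] [0.4986 0.38   0.1582] ((489.7142028808594, 316.8843078613281), (17.030092239379883, 126.31832122802734), 2.186781883239746)
 line x=a y+b [-0.05151735  0.5042382 ] ymin/max 0.2537041554866004 0.3799947243591393
side ((489.2951965332031, 11.404510498046875), (107.33773040771484, 134.70826721191406), 10.751733779907227) 432 0.09732552237947711
 kn 1 127 lx [0.0525 0.066  0.0805] ly [0.0198 0.0294 0.0481] z [0.0877 0.1002 0.1071]
 kn -1 138 lx [0.0517 0.0657 0.08  ] ly [-0.053  -0.0443 -0.0223] z [0.0883 0.1    0.1071]
 grip 226 [0.4866 0.3027 0.1389] [0.4796 0.2475 0.1185] [0.4995 0.3743 0.1565] ((489.1802978515625, 311.05157470703125), (18.8603572845459, 126.89253997802734), 2.4412219524383545)
 line x=a y+b [-0.07775514  0.51003939] ymin/max 0.2472233443248696 0.37747642104452817
```

```bash
python3 - <<'E'
from m import *
o=arm.get_obs(); Rm=R.from_rotvec(o['tcp_rot']).as_matrix(); print(Rm.round(3)); print('toolx yaw',np.degrees(np.arctan2(Rm[1,0],Rm[0,0])))
for n in('top','side'):
    z=np.load(n+'0.npz'); im,d=z['im'],z['d']; W=cloud(n,d)
    hsv=cv2.cvtColor(im,cv2.COLOR_RGB2HSV)
    s=(hsv[...,2]<95)&(hsv[...,1]<60)&(W[...,0]>.40)&(W[...,0]<.68)&(W[...,1]>.22)&(W[...,1]<.41)&(np.abs(W[...,2]-.006)<.012)
    k,l,st,c=cv2.connectedComponentsWithStats(cv2.morphologyEx(s.astype(np.uint8),cv2.MORPH_OPEN,np.ones((2,2))))
    P=np.concatenate([W[l==i] for i in range(1,k) if st[i,4]>40])
    print(n,len(P),'rack',cv2.minAreaRect((P[:,:2]*1000).astype(np.float32)),np.median(P[:,2]))
    # posts
    for nm,mk,x0 in zip('yr',masks(im),(.489,.588)):
        s=mk&(np.abs(W[...,0]-x0)<.03)&(np.abs(W[...,1]-.315)<.085)&(W[...,2]>.12)&(W[...,2]<.17)
        P=W[s]; v=np.percentile(P[:,2],[50,90,99]); print(nm,'z',v)
        # top face of grip
        t=P[P[:,2]>.146]; print('  gtop',len(t),t.mean(0).round(4),cv2.minAreaRect((t[:,:2]*1000).astype(np.float32)))
E
```

```text
[[ 0.394  0.919 -0.001]
 [ 0.919 -0.394 -0.001]
 [-0.001 -0.    -1.   ]]
toolx yaw 66.80463928900156
top 1963 rack ((537.6988525390625, 316.20648193359375), (228.40753173828125, 133.382080078125), 4.044744491577148) nan
y z [0.14821452 0.15359692 0.15554997]
  gtop 143 [0.4895 0.3175 0.1515] ((489.70318603515625, 317.17291259765625), (17.030092239379883, 63.44536590576172), 2.186781883239746)
r z [0.14710396 0.15349892 0.15639381]
  gtop 135 [0.5885 0.3216 0.1514] ((588.9522705078125, 323.16241455078125), (16.09696388244629, 64.42504119873047), 1.6371349096298218)
side 116 rack ((553.6820678710938, 251.58872985839844), (89.52462768554688, 127.4040298461914), 53.53995895385742) 0.005496904628468913
y z [0.13887638 0.1523206  0.15459024]
  gtop 81 [0.4876 0.3118 0.1508] ((488.00665283203125, 315.9743347167969), (15.004769325256348, 67.22325897216797), 1.7086101770401)
r z [0.13867808 0.15209105 0.15460524]
  gtop 76 [0.5877 0.3158 0.1507] ((587.90234375, 317.20947265625), (16.8886775970459, 68.13401794433594), 0.13472364842891693)
```

Emit:
step_arm --pt "40 -24 0" --pt "80 -48 0" --pt "120 -72 0" --pt "160 -96 0" --pt "200 -120 0" --pt "240 -144 0" --pt "282 -167 0" --pt "282 -167 0" --turn '[-0.16,-0.32,-0.48,-0.64,-0.8,-0.96,-1.12,-1.12]' --hand '[0,0,0,0,0,0,0,0]'

```text
clock: 1.1
position: [0.4908, 0.3138, 0.2441]
tcp_rot: [3.14, 0.065, -0.002]
ft_force: [-1.1, -0.4, -0.7]
width: 0.0856
```

```bash
python3 - <<'E'
from h import *
grab('side','side1');grab('top','top1')
o=arm.get_obs();print(o['position'],o['tcp_rot'],o['joints'])
for n,(x,y,w,h) in dict(top=(110,120,160,150),side=(150,60,160,160)).items():
    im=np.load(n+'1.npz')['im'][y:y+h,x:x+w,::-1]
    cv2.imwrite(f'pics/{n}1c.png',cv2.resize(im,None,fx=3.5,fy=3.5,interpolation=cv2.INTER_CUBIC))
E
```

```text
[0.48861894 0.31523958 0.24463099] [ 3.14029285e+00  7.24091975e-02 -2.36116717e-03] [5.72779764e-01 2.35647972e-01 9.16647086e-02 1.42833748e+00
 3.89629538e-04 2.09746776e+00]
```

View pics/side1c.png

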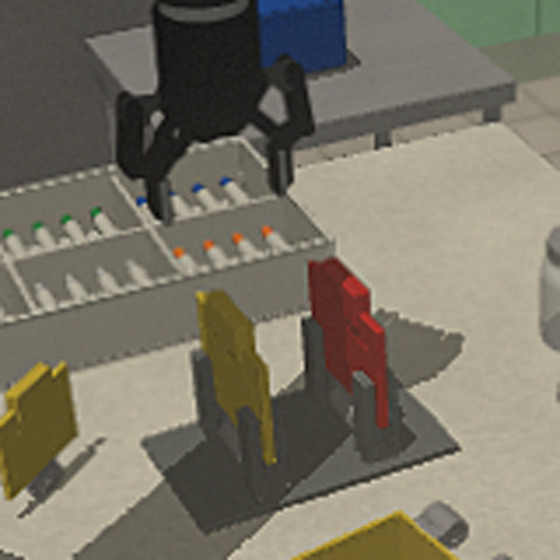

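View pics/top1c.png

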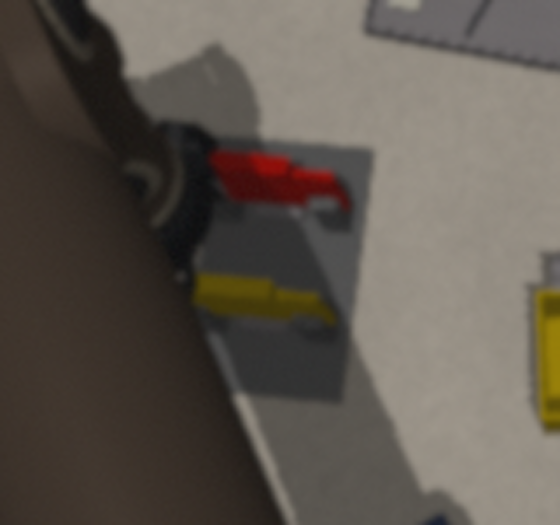

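The side view shows the open fingers straddling the yellow lid in y. Next I check the camera against the robot using the fingertips.

```bash
python3 - <<'E'
from h import *
z=np.load('side1.npz'); W=cloud('side',z['d'])
s=(np.abs(W[...,0]-.489)<.08)&(np.abs(W[...,1]-.315)<.03)&(W[...,2]>.225)&(W[...,2]<.275)
for sg in(1,-1):
    P=W[s&(sg*(W[...,0]-.489)>0)]
    print(sg,len(P),np.percentile(P,[1,50,99],axis=0).round(4).tolist())
# predicted finger inner positions
E
```

```text
1 75 [[0.5312, 0.2997, 0.2426], [0.5343, 0.3077, 0.2587], [0.5465, 0.3271, 0.2746]]
-1 70 [[0.4338, 0.2948, 0.2443], [0.4416, 0.302, 0.2608], [0.4486, 0.3179, 0.2743]]
```

Emit:
step_arm --pt "0 0 -40" --pt "0 0 -80" --pt "0 0 -100" --pt "0 0 -112" --pt "0 0 -112" --pt "0 0 -112" --turn '[0,0,0,0,0,0]' --hand '[0,0,0,0,60,120]' --newtons 20

```text
clock: 1.95
position: [0.489, 0.3162, 0.1345]
tcp_rot: [-3.14, -0.073, -0.002]
ft_force: [-0.2, 0.6, 0.3]
width: 0.0515
```

Emit:
step_arm --pt "0 0 0" --pt "0 0 0" --pt "0 0 0" --pt "0 0 0" --turn '[0,0,0,0]' --hand '[160,180,200,220]' --newtons 20

```text
clock: 2.45
position: [0.4891, 0.3156, 0.1336]
tcp_rot: [-3.14, -0.072, -0.001]
ft_force: [-0.1, -0.3, 1.5]
width: 0.0157
```

Emit:
step_arm --pt "0 0 0" --pt "0 0 0" --pt "0 0 3" --pt "0 0 8" --pt "0 0 16" --pt "0 0 24" --turn '[0,0,0,0,0,0]' --hand '[255,255,255,255,255,255]' --newtons 70

```text
clock: 3.2
position: [0.4887, 0.3156, 0.1579]
tcp_rot: [-3.141, -0.072, 0.0]
ft_force: [0.5, -0.6, -1.2]
width: 0.0147
```

Emit:
step_arm --pt "0 0 10" --pt "0 0 20" --pt "0 0 35" --pt "0 0 50" --pt "0 0 75" --pt "0 0 100" --pt "0 0 120" --pt "0 0 120" --turn '[0,0,0,0,0,0,0,0]' --hand '[255,255,255,255,255,255,255,255]'

```text
clock: 4.2
position: [0.4894, 0.316, 0.2796]
tcp_rot: [-3.139, -0.072, -0.005]
ft_force: [-0.5, -0.3, -2.3]
width: 0.015
```

```bash
python3 - <<'E'
from h import *
grab('side','side2');grab('top','top2')
o=arm.get_obs();print(o['position'],o['tcp_rot'],o['ft_force'],o['ft_torque'],o['width'])
for n,(x,y,w,h) in dict(top=(110,120,220,150),side=(150,60,200,200)).items():
    im=np.load(n+'2.npz')['im'][y:y+h,x:x+w,::-1]
    cv2.imwrite(f'pics/{n}2c.png',cv2.resize(im,None,fx=3,fy=3,interpolation=cv2.INTER_CUBIC))
E
```

```text
[0.48878949 0.31557884 0.27708291] [-3.14074002e+00 -7.22445590e-02 -6.02777748e-05] [-0.4687986  -0.49671933 -1.86669013] [-0.01230106 -0.00304706 -0.0166248 ] 0.015296268946323887
```

View pics/side2c.png

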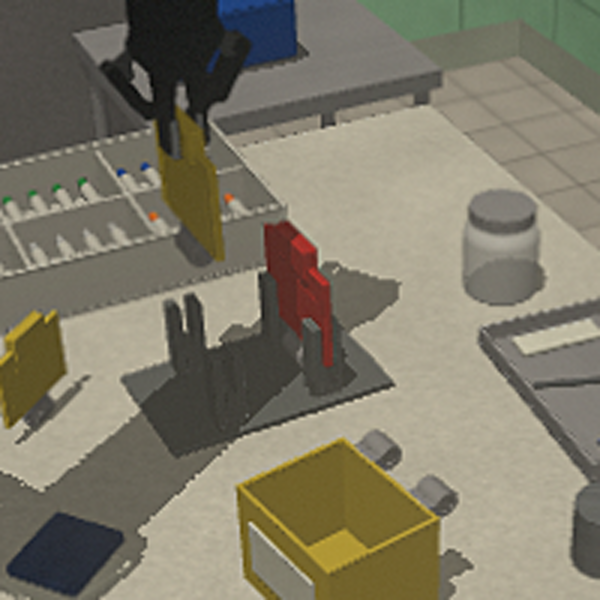

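Emit:
step_arm --pt "5 -30 0" --pt "15 -70 0" --pt "25 -115 0" --pt "37 -160 0" --pt "48 -205 0" --pt "60 -250 0" --pt "70 -289 0" --pt "70 -289 0" --turn '[0.0,0.02,0.04,0.06,0.08,0.11,0.134,0.134]' --hand '[255,255,255,255,255,255,255,255]'

```text
clock: 5.3
position: [0.5587, 0.0242, 0.2758]
tcp_rot: [3.129, 0.276, -0.004]
ft_force: [0.4, 0.7, -2.0]
width: 0.0153
```

Emit:
step_arm --pt "0 0 -8" --pt "0 0 -15" --pt "0 0 -15" --turn '[0,0,0]' --hand '[255,255,255]'

```text
clock: 5.68
position: [0.5581, 0.0275, 0.2612]
tcp_rot: [-3.128, -0.285, 0.003]
ft_force: [-0.4, -0.1, -2.0]
width: 0.0152
```

```bash
python3 - <<'E'
from h import *
grab('side','side3');grab('top','top3')
o=arm.get_obs();print(o['position'],o['tcp_rot'],o['ft_force'],o['ft_torque'],o['width'])
for n,(x,y,w,h) in dict(top=(230,150,110,110),side=(220,100,130,150)).items():
    im=np.load(n+'3.npz')['im'][y:y+h,x:x+w,::-1]
    cv2.imwrite(f'pics/{n}3c.png',cv2.resize(im,None,fx=4,fy=4,interpolation=cv2.INTER_CUBIC))
E
```

```text
[0.55850913 0.02727429 0.26219168] [-3.12866699e+00 -2.84145543e-01  4.67199549e-04] [ 0.5281715  -0.17675629 -1.6349445 ] [-0.01694432 -0.00165957  0.02745152] 0.015263691313867973
```

View pics/side3c.png

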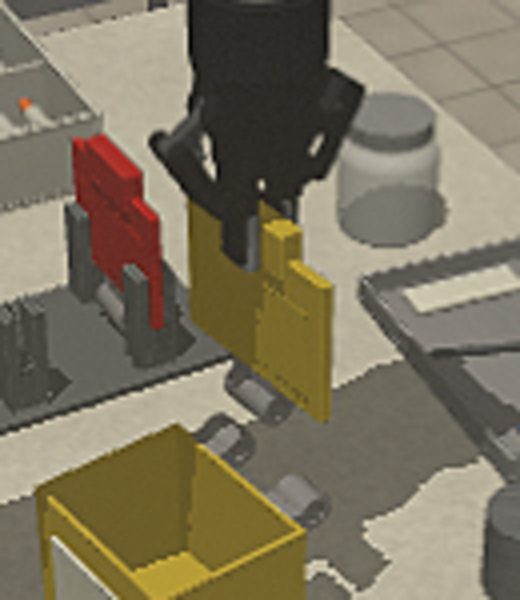

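View pics/top3c.png

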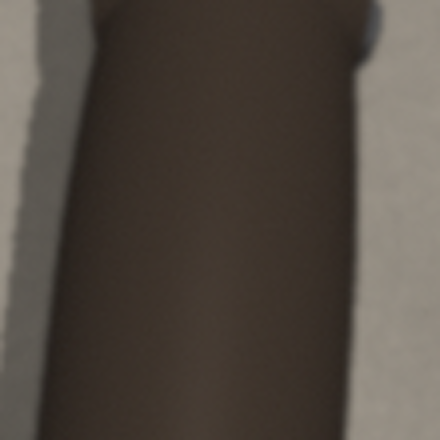

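The top view is blocked by the arm. The side view shows the lid hanging above the hinge, slightly towards +y, with the lid knuckle at about crop (258,392) and the bin knuckles at (225,437) and (300,500). I'll fit the known shapes to this view, and to the first top view for the bin.

```bash
cat > sil.py <<'E'
from m import *
from scipy.optimize import minimize
S=8
def box(x,y,z): return np.array([[a,b,c] for a in x for b in y for c in z],float)
BIN=[box((-.0525,.0525),(-.065,.065),(0,.1))]
LID=[box((-.004,.004),(-.064,.064),(.018,.110)),box((-.008,.008),(-.032,.032),(.098,.128))]
def cyl(y0,y1,r=.012,N=24):
    t=np.linspace(0,2*np.pi,N,endpoint=False)
    return np.concatenate([np.c_[r*np.cos(t),np.full(N,y),r*np.sin(t)] for y in(y0,y1)])
def tf(p,X):  # x,y,z,yaw[,rx,ry]
    a=list(p)+[0]*(6-len(p))
    return X@R.from_euler('ZYX',[a[3],a[5],a[4]]).as_matrix().T+np.array(a[:3])
def hull(n,X): return cv2.convexHull(proj(n,X).astype(np.float32)).reshape(-1,2)
def render(n,parts,p,roi):
    x,y,w,h=roi; A=np.zeros((h*S,w*S),np.uint8)
    for X in parts:
        q=(hull(n,tf(p,X))-[x,y]+.5)*S-.5
        cv2.fillConvexPoly(A,np.round(q*16).astype(np.int32),255,shift=4)
    return cv2.resize(A,(w,h),interpolation=cv2.INTER_AREA)/255.
def fit(n,parts,p0,mask,valid,roi,free,steps):
    x,y,w,h=roi; M=mask[y:y+h,x:x+w].astype(float); V=valid[y:y+h,x:x+w]
    free=np.array(free); st=np.array(steps)
    def c(u):
        p=np.array(p0,float); p[free]+=u*st
        return (((render(n,parts,p,roi)-M)**2)*V).sum()
    N=len(free); r=minimize(c,np.zeros(N),method='Nelder-Mead',options=dict(initial_simplex=np.vstack([np.zeros(N),np.eye(N)*1.0])-.3,xatol=.01,fatol=.01,maxiter=1500))
    p=np.array(p0,float); p[free]+=r.x*st
    return p,r.fun,c(np.zeros(N))
def binmask(n,f,seed):
    im=np.load(f)['im']; y,_=masks(im)
    k,l,s,c=cv2.connectedComponentsWithStats(cv2.morphologyEx(y.astype(np.uint8),cv2.MORPH_CLOSE,np.ones((3,3))))
    i=max(range(1,k),key=lambda i:s[i,4] if np.hypot(*(c[i]-seed))<30 else 0)
    o=np.zeros(y.shape,np.uint8); pts=np.argwhere(l==i)[:,::-1].astype(np.int32)
    cv2.fillConvexPoly(o,cv2.convexHull(pts),1); return o>0
E
cat > run3.py <<'E'
from sil import *
import sys
out={}
for n,seed,roi in(('side',(263,243),(215,190,100,100)),('top',(286,221),(245,185,85,75))):
    M=binmask(n,n+'0.npz',seed); V=np.ones(M.shape)
    for fr in([0,1,3],[0,1,2,3]):
        p,f,f0=fit(n,BIN,[.4895,.013,0,.18],M,V,roi,fr,np.array([.003,.003,.003,.03])[fr])
        print(n,'bin',p[:3].round(4),'yaw',np.degrees(p[3]).round(2),'cost',round(f,1),round(f0,1)); out[n,len(fr)]=p
        c,s=np.cos(p[3]),np.sin(p[3]); print('   hinge',(p[0]+.0705*c).round(4),(p[1]+.0705*s).round(4),(p[2]+.095).round(4))
E
python3 run3.py
cat > lidfit.py <<'E'
from sil import *
def lid(f,p0,roi,frs=([0,1,2,3],[0,1,2,3,4,5])):
    im=np.load(f)['im']; y,_=masks(im); hsv=cv2.cvtColor(im,cv2.COLOR_RGB2HSV)
    x0,y0,w,h=roi
    dark=(hsv[...,2]<62)&~y
    V=1-cv2.dilate(dark.astype(np.uint8),np.ones((3,3)))
    gz=proj('side',tf(p0,np.array([[0,-.032,.128]])))[0]
    V[:int(gz[1])-14]=0
    res=[]
    for fr in frs:
        p,c,c0=fit('side',LID,list(p0)+[0,0],y,V,roi,fr,np.array([.003,.003,.003,.03,.02,.02])[fr])
        print('lid',p[:3].round(4),'deg yaw rx ry',np.degrees(p[3:]).round(2),'cost',round(c,1),round(c0,1)); res.append(p)
    return res
if __name__=='__main__':
    import sys
    lid('side3.npz',[.5585,.0273,.1526,.181],(262,135,50,75))
    lid('side0.npz',[.489,.3155,.024,.046],(200,138,36,62),([0,1,2,3],))
E
python3 lidfit.py
```

```text
side bin [0.4891 0.0114 0.    ] yaw 10.06 cost 23.2 43.1
   hinge 0.5585 0.0237 0.095
side bin [ 4.891e-01  1.170e-02 -2.000e-04] yaw 10.14 cost 23.0 43.1
   hinge 0.5585 0.0241 0.0948
top bin [0.4922 0.0154 0.    ] yaw 9.87 cost 59.0 139.1
   hinge 0.5616 0.0274 0.095
top bin [ 0.4957  0.0155 -0.0187] yaw 9.68 cost 40.5 139.1
   hinge 0.5652 0.0273 0.0763
lid [0.5572 0.0291 0.1517] deg yaw rx ry [9.03 0.   0.  ] cost 72.3 131.4
lid [0.5579 0.0271 0.1526] deg yaw rx ry [ 9.45  0.02 -1.55] cost 63.4 131.4
lid [0.4897 0.3158 0.0222] deg yaw rx ry [1.23 0.   0.  ] cost 84.6 98.3
```

```bash
cat > ov.py <<'E'
from sil import *
def overlay(f,hinge,lidp,roi,out,z=7,n='side',dl=True):
    im=np.load(f)['im'][:,:,::-1]; x,y,w,h=roi
    A=cv2.resize(im[y:y+h,x:x+w],None,fx=z,fy=z,interpolation=cv2.INTER_CUBIC)
    A=cv2.convertScaleAbs(A,alpha=1.5)
    def dr(X,col):
        q=(hull(n,X)-[x,y]+.5)*z-.5; cv2.polylines(A,[np.round(q*16).astype(np.int32)],True,col,1,cv2.LINE_AA,4)
    if hinge is not None:
        for a,b in((.023,.051),(-.051,-.023)):
            X=tf(hinge,cyl(a,b)); dr(X,(0,255,0)); dr(X[24:] if a>0 else X[:24],(0,255,0)); dr(tf(hinge,cyl(a,a,.006)),(0,255,0))
        c=np.array([-.0705,0,-.095]); dr(tf(hinge,BIN[0]+c),(255,0,255))
    if lidp is not None:
        for X in LID: dr(tf(lidp,X),(255,255,0))
        dr(tf(lidp,cyl(-.02,.02)),(255,0,0)); dr(tf(lidp,cyl(-.02,-.02)),(255,0,0));dr(tf(lidp,cyl(-.02,-.02,.006)),(255,0,0))
    cv2.imwrite('pics/'+out,A)
E
python3 - <<'E'
from ov import *
overlay('side3.npz',[.5585,.0240,.095,np.radians(10.1)],[.5575,.028,.152,np.radians(9.3)],(225,140,85,85),'ov3.png')
overlay('side0.npz',[.5585,.0240,.095,np.radians(10.1)],None,(225,190,85,85),'ov0.png')
E
```

```text
(no output)
```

View pics/ov3.png

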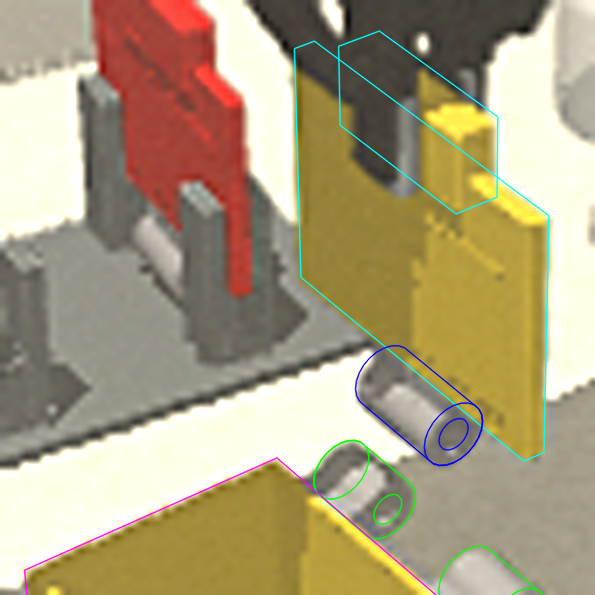

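View pics/ov0.png

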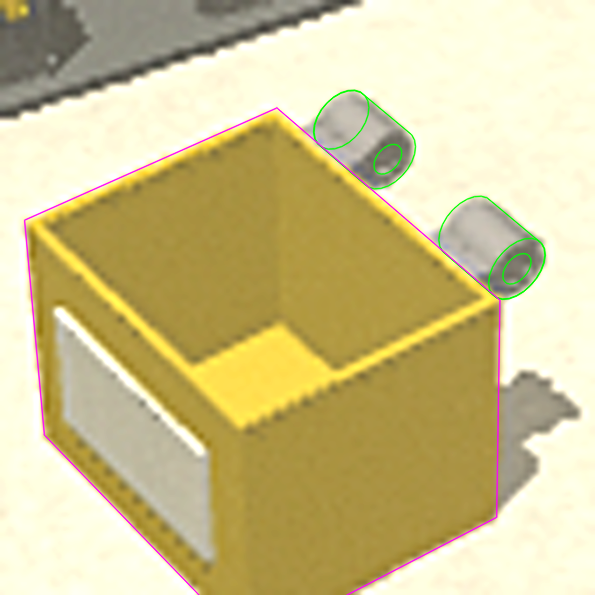

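```bash
python3 - <<'E'
from lidfit import *
for fr in([0,1,2],[0,1,2,5],[0,1,2,3]):
    lid('side3.npz',[.5585,.0273,.1526,np.radians(10.38)],(262,135,50,75),(fr,))
def plane(f,c,yaw,zr,yr,xo):
    z=np.load(f); W=cloud('side',z['d']); y,_=masks(z['im']); y=cv2.erode(y.astype(np.uint8),np.ones((3,3)))>0
    q=W-np.array(c); L=q@R.from_euler('z',yaw).as_matrix()
    s=y&(L[...,2]>zr[0])&(L[...,2]<zr[1])&(np.abs(L[...,1])<yr)&(np.abs(L[...,0]-xo)<.012)
    P=L[s]; 
    for _ in range(4):
        A=np.c_[P[:,1],P[:,2],np.ones(len(P))]; k=np.linalg.lstsq(A,P[:,0],rcond=None)[0]; r=P[:,0]-A@k; P=P[np.abs(r)<max(2.2*r.std(),.0008)]
    print(f,len(P),'x0',(k[2]+k[1]*np.mean(zr)).round(4),'dyaw(deg)',np.degrees(-k[0]).round(2),'lean dx/dz(deg)',np.degrees(k[1]).round(2),'res',r.std().round(4))
plane('side3.npz',[.5585,.0273,.1526],np.radians(10.38),(.022,.095),.06,-.004)
plane('side2.npz',[.4888,.3156,.1675],np.radians(2.64),(.022,.095),.06,-.004)
plane('side0.npz',[.489,.0137,0],np.radians(10.2),(.01,.095),.06,-.0525)
plane('side0.npz',[.489,.0137,0],np.radians(10.2),(.02,.095),.06,.0525-.004)
E
```

```text
lid [0.5569 0.0294 0.152 ] deg yaw rx ry [10.38  0.    0.  ] cost 89.7 131.5
lid [0.5633 0.0368 0.1443] deg yaw rx ry [10.38  0.   -2.02] cost 66.2 131.5
lid [0.5574 0.0293 0.1515] deg yaw rx ry [9.04 0.   0.  ] cost 72.2 131.5
side3.npz 681 x0 -0.0049 dyaw(deg) 0.11 lean dx/dz(deg) 0.09 res 0.0009
side2.npz 248 x0 -0.0049 dyaw(deg) 0.55 lean dx/dz(deg) -0.83 res 0.0008
side0.npz 174 x0 -0.0515 dyaw(deg) 0.01 lean dx/dz(deg) -0.32 res 0.0008
side0.npz 442 x0 0.0492 dyaw(deg) 0.22 lean dx/dz(deg) 0.02 res 0.001
```

Emit:
step_arm --pt "1 -4 -8" --pt "1 -4 -20" --pt "1 -4 -27" --pt "1 -4 -27" --pt "1 -4 -27" --turn '[0,0,0,0,0]' --hand '[255,255,255,255,255]'

```text
clock: 6.4
position: [0.5598, 0.0225, 0.2355]
tcp_rot: [3.129, 0.282, 0.0]
ft_force: [0.8, 0.6, -1.8]
width: 0.0148
```

```bash
python3 - <<'E'
from ov import *
from lidfit import *
grab('side','side4')
o=arm.get_obs();print(o['position'],o['tcp_rot'],o['ft_force'])
p=o['position']
for fr in([0,1,2],[0,1,2,3]):
    r=lid('side4.npz',[p[0],p[1],p[2]-.1096,np.radians(10.38)],(255,145,55,80),(fr,))
overlay('side4.npz',[.5586,.0240,.095,np.radians(10.2)],[.5586,.024,.125,np.radians(10.3)],(245,150,75,75),'ov4.png',8)
im=np.load('side4.npz')['im'][150:225,245:320,::-1]
cv2.imwrite('pics/s4.png',cv2.convertScaleAbs(cv2.resize(im,None,fx=8,fy=8,interpolation=cv2.INTER_CUBIC),alpha=1.8))
E
```

```text
[0.55988944 0.02252113 0.23560943] [3.12884140e+00 2.82255132e-01 7.84661429e-04] [ 0.87284071  0.47239953 -1.11562765]
lid [0.5735 0.0535 0.1015] deg yaw rx ry [10.38  0.    0.  ] cost 416.4 467.9
lid [0.5586 0.0239 0.1271] deg yaw rx ry [8.82 0.   0.  ] cost 419.4 467.9
```

View pics/ov4.png

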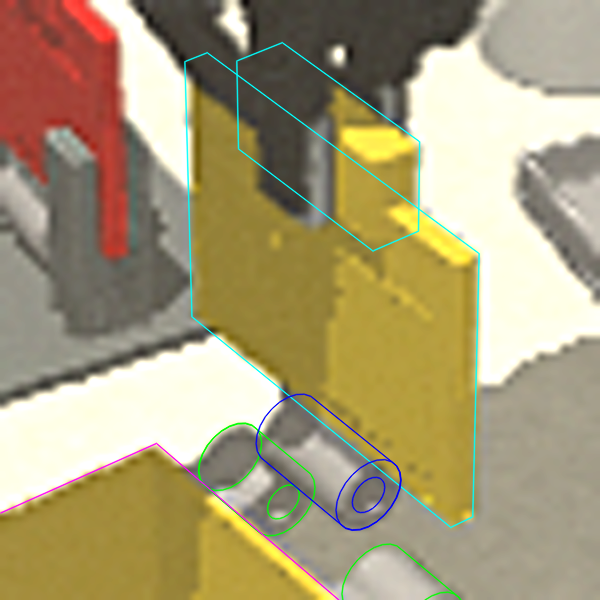

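View pics/s4.png

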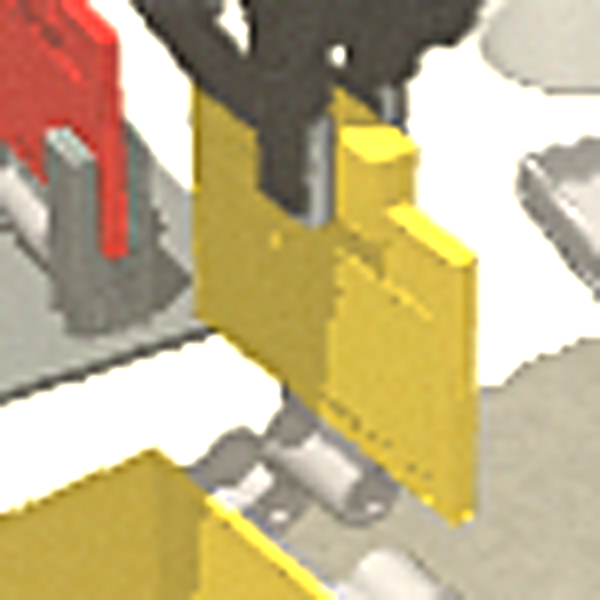

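```bash
cat > lf2.py <<'E'
from sil import *
HB=[.5586,.0240,.095,np.radians(10.2)]
def lid2(f,p0,frs,roi=(255,140,60,100)):
    im=np.load(f)['im']; y,_=masks(im); hsv=cv2.cvtColor(im,cv2.COLOR_RGB2HSV)
    # yellow mask strength soft: saturation based
    b=cv2.GaussianBlur(im,(0,0),.01)
    dark=((hsv[...,2]<62)&~y).astype(np.uint8); dark=cv2.morphologyEx(dark,cv2.MORPH_OPEN,np.ones((2,2)))
    V=1-cv2.dilate(dark,np.ones((5,5)))
    ex=np.zeros(y.shape,np.uint8); cv2.fillConvexPoly(ex,np.round(hull('side',tf(HB,BIN[0]+np.array([-.0705,0,-.095])))).astype(np.int32),1)
    V[cv2.dilate(ex,np.ones((5,5)))>0]=0
    gz=proj('side',tf(p0,np.array([[0,-.032,.128]])))[0]; V[:int(gz[1])-10]=0
    for fr in frs:
        p,c,c0=fit('side',LID,list(p0)+[0,0],y,V,roi,fr,np.array([.002,.002,.002,.02,.02,.02])[fr])
        print('lid',p[:3].round(4),'deg',np.degrees(p[3:]).round(2),'cost',round(c,1),round(c0,1))
    return p,y,V
if __name__=='__main__':
    lid2('side4.npz',[.559,.0240,.126,np.radians(10.3)],([0,1,2],[0,1,2,3],[0,1,2,4],[0,1,2,3,4,5]))
    from ov import *
    z=np.load('side4.npz'); W=cloud('side',z['d']); y,_=masks(z['im']); y=cv2.erode(y.astype(np.uint8),np.ones((3,3)))>0
    L=(W-np.array([.559,.024,.126]))@R.from_euler('z',np.radians(10.3)).as_matrix()
    s=y&(L[...,2]>.022)&(L[...,2]<.095)&(np.abs(L[...,1])<.06)&(np.abs(L[...,0])<.014); P=L[s]
    for _ in range(4):
        A=np.c_[P[:,1],P[:,2],np.ones(len(P))]; k=np.linalg.lstsq(A,P[:,0],rcond=None)[0]; r=P[:,0]-A@k; P=P[np.abs(r)<.002]
    print(len(P),k[2]+k[1]*.06,np.degrees(-k[0]),np.degrees(k[1]))
    # y-extent from -y edge depth
    y2,_=masks(z['im']); Q=L[y2&(L[...,2]>.03)&(L[...,2]<.09)&(np.abs(L[...,0])<.012)]
    print('y ext',np.percentile(Q[:,1],[.5,2,98,99.5]))
    # knuckles in side0
    z=np.load('side0.npz'); W=cloud('side',z['d']); y,_=masks(z['im'])
    L=(W-np.array([.5586,.024,.095]))@R.from_euler('z',np.radians(10.2)).as_matrix()
    for sg in(1,-1):
        s=(np.abs(L[...,0])<.02)&(np.abs(L[...,2])<.016)&(sg*L[...,1]>.012)&(sg*L[...,1]<.058)&~y
        Q=L[s]; Q=Q[(Q[:,1]*sg>.027)&(Q[:,1]*sg<.047)]
        # circle fit fixed r
        from scipy.optimize import least_squares
        f=least_squares(lambda c:np.hypot(Q[:,0]-c[0],Q[:,2]-c[1])-.012,[0,0],loss='soft_l1',f_scale=.001).x
        print('kn',sg,len(Q),f.round(4))
    z=np.load('side4.npz'); W=cloud('side',z['d'])
    L=(W-np.array([.559,.024,.126]))@R.from_euler('z',np.radians(10.3)).as_matrix()
    s=(np.abs(L[...,0])<.018)&(np.abs(L[...,2])<.014)&(np.abs(L[...,1])<.018); Q=L[s]
    f=least_squares(lambda c:np.hypot(Q[:,0]-c[0],Q[:,2]-c[1])-.012,[0,0],loss='soft_l1',f_scale=.001).x
    print('lid kn',len(Q),f.round(4))
E
python3 lf2.py
```

```text
lid [0.5587 0.0251 0.1262] deg [10.3  0.   0. ] cost 40.9 47.8
lid [0.5595 0.0254 0.1254] deg [8.81 0.   0.  ] cost 21.2 47.8
lid [0.5589 0.025  0.1254] deg [10.3  -0.32  0.  ] cost 41.2 47.8
lid [0.5607 0.0251 0.1246] deg [ 8.94 -0.61 -0.96] cost 13.8 47.8
616 -0.003972506853954257 0.10549835822045438 -0.46076340733639687
y ext [-0.06626712 -0.06483501  0.05987992  0.061874  ]
kn 1 71 [-0.0029 -0.0015]
kn -1 73 [-0.0018 -0.0011]
lid kn 105 [0.0014 0.0001]
```

```bash
python3 - <<'E'
from sil import *
A=np.full((600,800,3),255,np.uint8)
def sec(f,c,yaw,lo,hi,ox):
    z=np.load(f); W=cloud('side',z['d']); im=z['im']
    L=(W-np.array(c))@R.from_euler('z',np.radians(yaw)).as_matrix()
    s=(np.abs(L[...,0])<.03)&(np.abs(L[...,2])<.03)&(L[...,1]>lo)&(L[...,1]<hi)
    for q,col in zip(L[s],im[s]): cv2.circle(A,(int(ox+q[0]*6000),int(300-q[2]*6000)),3,tuple(int(min(255,v*1.5)) for v in col[::-1]),-1)
    cv2.circle(A,(ox,300),72,(0,0,255),1)
sec('side0.npz',[.5586,.024,.095],10.2,-.047,-.027,150)
sec('side0.npz',[.5586,.024,.095],10.2,.027,.047,400)
sec('side4.npz',[.559,.024,.126],10.3,-.016,.016,650)
cv2.imwrite('pics/sec.png',A)
E
```

```text
(no output)
```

View pics/sec.png

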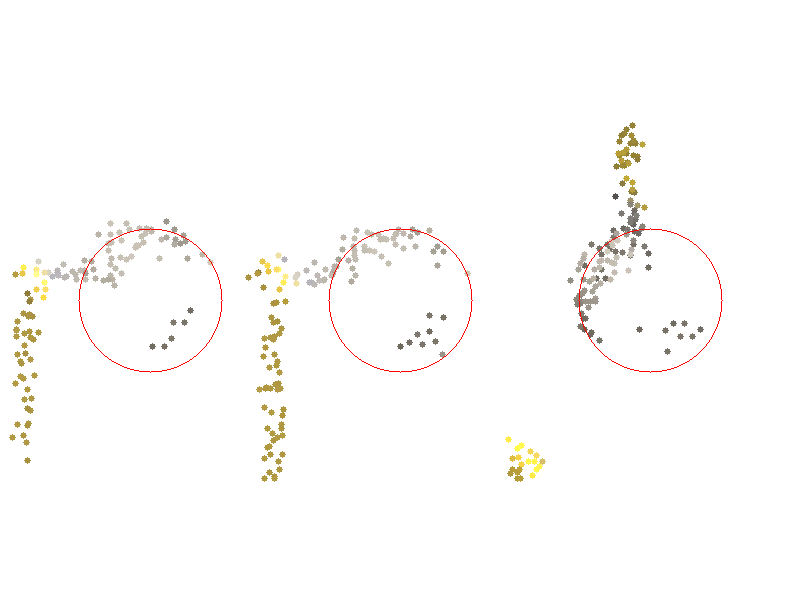

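The cross-sections put the depth points of the bin knuckles and the lid knuckle on their modelled circles to about 0.5 mm. I only need a 1 mm shift in y, then I can lower the lid.

Emit:
step_arm --pt "0 -1 -3" --pt "0 -1 -7" --pt "0 -1 -11" --pt "0 -1 -15" --pt "0 -1 -18" --pt "0 -1 -18" --turn '[0,0,0,0,0,0]' --hand '[255,255,255,255,255,255]'

```text
clock: 7.2
position: [0.5596, 0.0216, 0.217]
tcp_rot: [-3.129, -0.282, 0.001]
ft_force: [0.2, -0.5, -1.7]
width: 0.0152
```

Emit:
step_arm --pt "0 0 -3" --pt "0 0 -6" --pt "0 0 -9" --pt "0 0 -11" --pt "0 0 -13" --pt "0 0 -13" --pt "0 0 -13" --turn '[0,0,0,0,0,0,0]' --hand '[255,255,255,255,255,255,255]'

```text
clock: 8.07
position: [0.5598, 0.0215, 0.2044]
tcp_rot: [3.129, 0.282, 0.0]
ft_force: [0.3, -0.3, -1.7]
width: 0.0147
```

```bash
cat > chk.py <<'E'
import sys
from ov import *
from lf2 import lid2
k=sys.argv[1]
grab('side','side'+k); o=arm.get_obs(); p=o['position']; rv=o['tcp_rot']
print(o['clock'],p,rv,np.degrees(2*np.arctan2(rv[1],rv[0])),o['ft_force'],o['ft_torque'],o['width'])
lp=[.5588,.024,p[2]-.1098,np.radians(10.3)]
lid2(f'side{k}.npz',lp,([0,1,2],[0,1,2,3],[0,1,2,3,4,5]))
overlay(f'side{k}.npz',[.5586,.0240,.095,np.radians(10.2)],lp,(245,165,75,75),f'ov{k}.png',8)
im=np.load(f'side{k}.npz')['im'][165:240,245:320,::-1]
cv2.imwrite(f'pics/s{k}.png',cv2.convertScaleAbs(cv2.resize(im,None,fx=8,fy=8,interpolation=cv2.INTER_CUBIC),alpha=2))
A=np.full((500,800,3),255,np.uint8)
z=np.load(f'side{k}.npz'); z0=np.load('side0.npz')
def sec(z,c,yaw,lo,hi,ox):
    W=cloud('side',z['d']); im=z['im']
    L=(W-np.array(c))@R.from_euler('z',np.radians(yaw)).as_matrix()
    s=(np.abs(L[...,0])<.03)&(np.abs(L[...,2])<.03)&(L[...,1]>lo)&(L[...,1]<hi)
    for q,col in zip(L[s],im[s]): cv2.circle(A,(int(ox+q[0]*6000),int(250-q[2]*6000)),3,tuple(int(min(255,v*1.5)) for v in col[::-1]),-1)
    cv2.circle(A,(ox,250),72,(0,0,255),1)
h=[.5586,.024,.095]
sec(z,h,10.2,-.047,-.027,150);sec(z,h,10.2,-.016,.016,400);sec(z0,h,10.2,.027,.047,650)
cv2.imwrite(f'pics/sec{k}.png',A)
E
python3 chk.py 5
```

```text
8.125 [0.55980516 0.0215444  0.20443839] [3.12884076e+00 2.82342603e-01 3.47562244e-04] 10.31266470775906 [-0.0239896   0.38404987 -1.82524232] [-0.01523784 -0.02971799 -0.07238519] 0.01486560646598018
lid [0.5588 0.0234 0.0952] deg [10.3  0.   0. ] cost 39.9 40.5
lid [0.5592 0.0231 0.0947] deg [8.88 0.   0.  ] cost 20.2 40.5
lid [0.5599 0.0235 0.0948] deg [ 8.99  0.16 -0.74] cost 17.2 40.5
```

View pics/ov5.png

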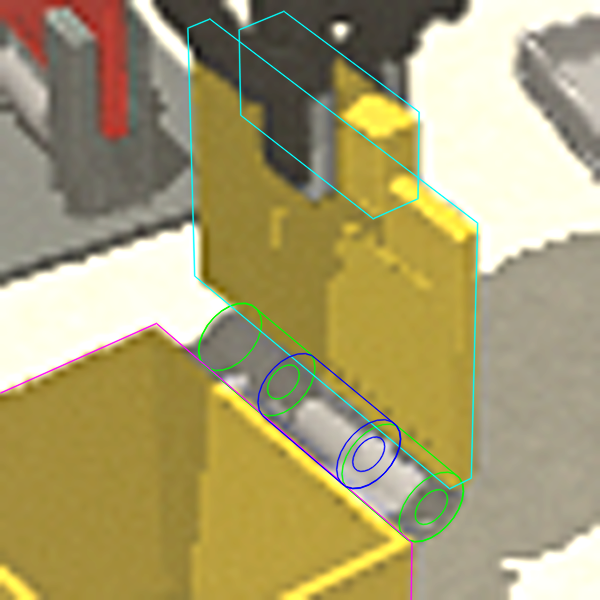

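View pics/s5.png

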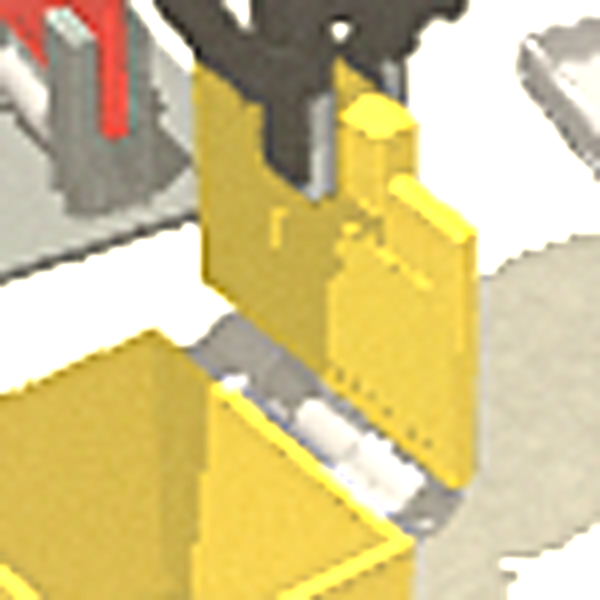

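View pics/sec5.png

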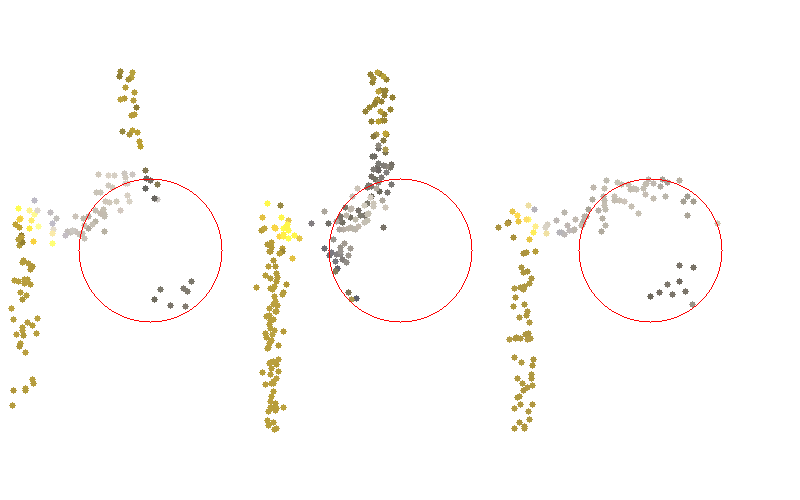

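```bash
python3 - <<'E'
from sil import *
from scipy.optimize import least_squares
for k in 'abc': grab('side','side6'+k)
Z=[np.load(f'side6{k}.npz') for k in 'abc']
yaw=10.2;h=np.array([.5586,.024,.095]);Ry=R.from_euler('z',np.radians(yaw)).as_matrix()
Q=[];Y=[]
for z in Z:
    L=(cloud('side',z['d'])-h)@Ry; m,_=masks(z['im']); Q.append(L[~m]);Y.append(L[cv2.erode(m.astype(np.uint8),np.ones((3,3)))>0])
z0=np.load('side0.npz');L=(cloud('side',z0['d'])-h)@Ry;m,_=masks(z0['im']);Q0=L[~m]
Q=np.concatenate(Q);Y=np.concatenate(Y)
def kn(Q,lo,hi,nm):
    a=np.degrees(np.arctan2(Q[:,2],Q[:,0])); r=np.hypot(Q[:,0],Q[:,2])
    P=Q[(Q[:,1]>lo)&(Q[:,1]<hi)&(np.abs(r-.012)<.003)&(a>105)&(a<150)]
    print(nm,len(P),'median radial excess mm',(1e3*np.median(np.hypot(P[:,0],P[:,2])-.012)).round(2))
kn(Q0,-.048,-.026,'bin- side0');kn(Q0,.026,.048,'bin+ side0');kn(Q,-.048,-.026,'bin- now');kn(Q,-.017,.017,'lid now')
s=(Y[:,2]>.024)&(Y[:,2]<.09)&(np.abs(Y[:,1])<.058)&(np.abs(Y[:,0])<.012);P=Y[s]
for _ in range(5):
    A=np.c_[P[:,1],P[:,2],np.ones(len(P))]; c=np.linalg.lstsq(A,P[:,0],rcond=None)[0]; r=P[:,0]-A@c; P=P[np.abs(r)<.002]
print(len(P),'face x at z=0',c[2],'yaw rel',np.degrees(-c[0]),'lean',np.degrees(c[1]))
# grey-level profile along knuckle axis on upper-left generator
im=np.mean([z['im'] for z in Z],0).mean(2).astype(np.float32)
i0=z0['im'].mean(2).astype(np.float32)
ys=np.arange(-.056,.0561,.002)
for ang in(120,150,165):
    t=np.radians(ang);X=np.c_[np.full(len(ys),.012*np.cos(t)),ys,np.full(len(ys),.012*np.sin(t))]@Ry.T+h
    uv=proj('side',X).astype(np.float32); v=cv2.remap(im,uv[:,0].copy(),uv[:,1].copy(),cv2.INTER_LINEAR).ravel()
    print(ang,[(int(round(a*1e3)),int(b)) for a,b in zip(ys,v)])
o=arm.get_obs();print(o['clock'],o['position'],o['ft_force'],o['width'])
E
```

```text
bin- side0 14 median radial excess mm -0.08
bin+ side0 22 median radial excess mm -1.0
bin- now 60 median radial excess mm -0.94
lid now 84 median radial excess mm -1.03
1631 face x at z=0 -0.003472916176338253 yaw rel 0.07473211960904974 lean -0.28864387647481793
120 [(-56, 77), (-54, 74), (-52, 101), (-50, 130), (-48, 136), (-46, 136), (-44, 135), (-42, 135), (-40, 136), (-38, 135), (-36, 135), (-34, 134), (-32, 134), (-30, 134), (-28, 135), (-26, 139), (-24, 125), (-22, 128), (-20, 128), (-18, 131), (-16, 129), (-14, 130), (-12, 131), (-10, 125), (-8, 123), (-6, 128), (-4, 126), (-2, 131), (0, 106), (2, 81), (4, 74), (6, 78), (8, 78), (10, 78), (12, 79), (14, 78), (16, 77), (18, 76), (20, 78), (22, 83), (24, 82), (26, 81), (28, 82), (30, 81), (32, 80), (34, 80), (36, 81), (38, 81), (40, 81), (42, 80), (44, 77), (46, 73), (48, 84), (50, 128), (52, 179), (54, 181), (56, 179)]
150 [(-56, 76), (-54, 82), (-52, 98), (-50, 117), (-48, 125), (-46, 125), (-44, 122), (-42, 123), (-40, 122), (-38, 118), (-36, 117), (-34, 120), (-32, 119), (-30, 117), (-28, 117), (-26, 116), (-24, 109), (-22
[... 437 characters left out ...]
 78), (-52, 75), (-50, 96), (-48, 126), (-46, 132), (-44, 131), (-42, 129), (-40, 128), (-38, 127), (-36, 122), (-34, 125), (-32, 126), (-30, 127), (-28, 127), (-26, 128), (-24, 129), (-22, 120), (-20, 104), (-18, 100), (-16, 100), (-14, 101), (-12, 100), (-10, 100), (-8, 100), (-6, 100), (-4, 99), (-2, 98), (0, 98), (2, 98), (4, 97), (6, 98), (8, 98), (10, 94), (12, 95), (14, 88), (16, 77), (18, 77), (20, 78), (22, 78), (24, 83), (26, 106), (28, 135), (30, 112), (32, 83), (34, 72), (36, 74), (38, 76), (40, 77), (42, 77), (44, 77), (46, 76), (48, 73), (50, 77), (52, 104), (54, 151), (56, 180)]
8.275 [0.5597792  0.02154841 0.20440559] [ 0.05743843  0.53197318 -1.64752206] 0.015205013040899364
```

```bash
python3 -c "
from station import arm
print(arm.sign_off())"
```

```text
the job is handed in; nothing more can be done
None
```

I lifted the yellow lid out of the near slot of the rack and signed off with it held upright at the yellow bin's hinge. Its knuckle sits between the bin's two knuckles. The job took about 8.3 s on the robot's clock.

**Last checks, from the side camera:**
- **Holes in line:** the bores agree to about 1 mm across the axis. Along the axis, the lid is within about 1 mm of the middle of the gap.
- **Square:** the lid's turn is within about 0.1–0.2° of the bin's, and its lean is about 0.3°.
- **Hanging free:** the vertical force was −1.65 N, close to the −1.9 N when the lid hung clear of everything. Sideways force was about 0.5 N, so it is not resting on the bin.
- **Other objects:** the moves were planned clear of the red lid, bottle and gauze roll. The red lid was still in its slot in the last pictures; I did not re-measure the bottle or the roll.

**What disagreed or could not be checked:**
- **Turn of the lid:** fitting the lid's outline gave a turn about 1.2° smaller than the depth measurement and the tool's own reading. I put this down to blurred edges, because the slope of the lower edge agreed with the depth measurement.
- **Camera offset:** before the grasp, the two cameras differed by about 3 mm on the bin's position. I therefore aligned the lid and hinge within the side camera alone.
- **Top camera:** the arm blocked its view of the hinge, so it could not confirm the final position.

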